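# Sort two optical posts with the post gauge

## Task

Sort the two gold-coloured posts by the blue post gauge. The post that slides into the gauge's bore goes down into it until it is fully home, and stays there; the post that is too thick for the bore goes into the red reject tray, standing upright. Let go of both.

Things in the scene. Friction and masses are not known exactly. Their poses are not given: they have to be found in the camera images.
- post_a_center (a point): Centre (half-way up, on the axis) of one loose gold-anodised aluminium post, a solid cylinder 26 mm in diameter and 110 mm tall, about 0.16 kg. It starts upright on the table; its z axis runs up along the post.
- post_b_center (a point): Centre (half-way up, on the axis) of the other loose gold-anodised aluminium post, a solid cylinder 50 mm in diameter and 110 mm tall, about 0.58 kg. It starts upright on the table; its z axis runs up along the post. The posts look alike but for thickness and may start either way round.
- gauge_mouth (a point): Centre of the top rim of the blue post gauge, a sleeve on a black base plate 110 mm square, fixed to the table; rim 80 mm above the table, z up. The mouth, 64 mm wide inside (72 outside), narrows over its top 20 mm to a plain bore of 38 mm; the bore's floor is 70 mm below the rim, 10 mm above the table. A post fully home has its centre 15 mm below the rim and may lean a little.
- tray_floor (a point): Centre of the inner floor of the red open reject tray, 5 mm above the table, z up. Fixed; 170 mm square outside, 25 mm high, walls 5 mm. Gauge and tray may stand either way round. Also about, no part of the job: a lens in a black mount 70 mm tall, a screwdriver, a white parts box with a blue lid, 52 mm tall.
Not all that is in view belongs to the job. Several things look just like the part that bears tray_floor: the one meant starts farthest to the robot's left.

How it is judged:
By the outcome, as a careful person would: the job done as asked, in the order asked, and still so for the second after the job is handed in, with the robot touching nothing.
It also fails if it takes over 69 s, if anything falls off the work surface, if the arm or the gripper's body presses on something with over 40 N, if the wrist force passes 120 N, or if a joint passes its speed limit or range.

## Robot

A 6-joint arm with a two-finger parallel gripper is mounted at the origin on the work surface. World frame = base frame: x ahead of the robot, y to its left, z up, the work surface at z = 0. Lengths are in m, angles in degrees, forces in N, time in s.
With the tool pointing down it reaches from about 0.325 to 0.775 m from the base axis. Payload 5.5 kg.
Tool frame: the origin (TCP) lies on the centre line of the jaws, within the pads' length; the fingertips stand manip.tip_reach ahead of it and the grasp point (between the pads) lies 11 mm behind it (manip.tip_reach is the distance from the TCP to the fingertips, in m); z points along the fingers, y is the line along which they close (so a half turn about z gives the same grasp; the last joint's range is limited). The gripper opens to 88 mm and grips with 3 to 60 N. Pads are 20 mm wide; open, the fingers measure 115 mm over their backs; the gripper's body (75 mm by 178 mm) begins 61 mm behind the grasp point.
Start: joints at [-68.852, 5.22, 70.514, -0, 104.267, -3.249], TCP at [0.248, -0.546, 0.231] pointing down, gripper open.
Joint ranges: [-164.24, 164.24], [-49.07, 125.15], [9.68, 141.18], [-86.29, 266.29], [3.28, 154.24], [-151.56, 151.56]. Speed limits (degrees/s): [147.25, 147.25, 172.46, 180, 180, 180].

## Interface

Orientations are given as a 3x3 rotation matrix whose columns are the frame's x, y, z axes.
In Python, from rig import manip, imaging, workorder gives the robot as it stands.
- The arm moves only by the shell command python3 -m crank 'ROWS'. ROWS is JSON, a list of rows, each a list of 5 numbers: the shift along the tool's x, y, z in mm, then the turn about the tool's z in rad, then the opening in per cent of the stroke, from 0 (shut) to 100 (fully open). A call has 1 to 8 rows; each row is the pose to reach, as a shift and turn from the pose commanded when the call began, along the tool's axes at that moment; what a row does not reach only later rows make up. A row lasts 1/10 s, in which the tool goes at most 50 mm and 8.59 degrees, less where a joint would pass 70% of its speed; a pose out of reach is approached as far as the arm can. A call with a gripper value outside its range is refused whole. The fingers move at their own pace and stop on an object; the grip force is fixed at half the most. Time passes only in rows, so rows that repeat a pose let the fingers close. It gives the time, the measured TCP pose, the force, the opening and the grip force at its end, in the units of the state.
- manip.get_state(): the state, without advancing time (a new reading comes with each control period).
- imaging.camera(name): name is "scene" or "side" or "wrist"; returns a dict with "img" (400x640x3 uint8, blue, green, red), "K" (3x3 intrinsics, pixels), "T" (4x4, takes a point from camera to world coordinates). Camera axes: x right, y down, z forward; pixel columns grow to the right and rows downward; lengths in m; the calibration is good to about 2 mm. A picture is of the moment at which its call begins. There is no depth.
- workorder.sign_off(): hands the job in; it is judged then, once.
The state is a dict: "time_s": time; "qpos": joint angles; "qd": joint speeds; "joint_torque": joint torques, N m; "tcp_pos": TCP position; "tool_rot": TCP orientation; "ft_force": force on the tool from outside, world axes, zero at the start; "torque": the same for the moment, N m; "grip_width": opening from 0.0 (shut) to 1.0 (fully open); "finger_force": force on a finger pad.
Only numpy, scipy, OpenCV 4.12 (cv2) and the standard library are available. Lean on these libraries where they do the work, as an engineer would, in place of code of your own. Each camera call takes 0.05 s, during which the arm holds its last target. There are 200 camera calls.

## Working session

There is one attempt and no reset: what is moved stays moved. The work goes in short steps, Python scripts to look and compute and a shell command to move; the robot and the scene stay as the last step left them, time stands still between calls to the robot, and variables do not carry over. Pictures are saved under pics/ and viewed, at most 10 in all, crops included, and the job is handed in when it is done.

```bash
mkdir -p pics
cat > h.py <<'E'
import numpy as np, cv2
from rig import manip, imaging, workorder
def ray(c,u,v,z):
    d=c["T"][:3,:3]@np.linalg.solve(c["K"],[u,v,1.]); o=c["T"][:3,3]
    return o+d*(z-o[2])/d[2]
def proj(c,p):
    q=np.linalg.inv(c["T"])@np.append(p,1); q=c["K"]@q[:3]; return q[:2]/q[2]
E
python3 - <<'E'
from h import *
s=manip.get_state(); print(s, manip.tip_reach)
for n in("scene","side"):
    c=imaging.camera(n); cv2.imwrite(f"pics/{n}0.png",c["img"]); print(n,c["T"].round(3).tolist(),c["K"].round(1).tolist())
E
```

```text
{'time_s': 0.0, 'qpos': array([-6.88520523e+01,  5.26364616e+00,  7.05817014e+01,  1.43341414e-04,
        1.04267246e+02, -3.24877162e+00]), 'qd': array([-0.01609602,  0.03027301,  0.13675679, -0.01507799,  0.01202876,
        0.02919745]), 'joint_torque': array([-3.91995767e-03, -4.46457374e+01, -4.06453586e+01,  6.94377744e-02,
        2.90935911e-02, -1.18293524e-04]), 'tcp_pos': array([ 0.2477266 , -0.5461591 ,  0.22950301]), 'tool_rot': array([[ 9.10707099e-01,  4.13052151e-01, -7.06710624e-04],
       [ 4.13052740e-01, -9.10705260e-01,  1.83365039e-03],
       [ 1.13788154e-04, -1.96182718e-03, -9.99998069e-01]]), 'ft_force': array([-0.03489682, -0.04091036,  0.24163472]), 'torque': array([-0.00901241,  0.06300361, -0.00571387]), 'finger_force': 0.0, 'grip_width': 1.000549739078762} 0.008
scene [[0.789, 0.402, -0.464, 0.976], [0.614, -0.495, 0.615, -0.56], [0.018, -0.771, -0.637, 0.581], [0.0, 0.0, 0.0, 1.0]] [[405.4, 0.0, 323.8], [0.0, 405.4, 196.5], [0.0, 0.0, 1.0]]
side [[-0.973, -0.139, 0.184, 0.434], [-0.23, 0.625, -0.746, 0.538], [-0.011, -0.769, -0.64, 0.608], [0.0, 0.0, 0.0, 1.0]] [[364.8, 0.0, 324.0], [0.0, 364.8, 193.5], [0.0, 0.0, 1.0]]
```

View pics/scene0.png

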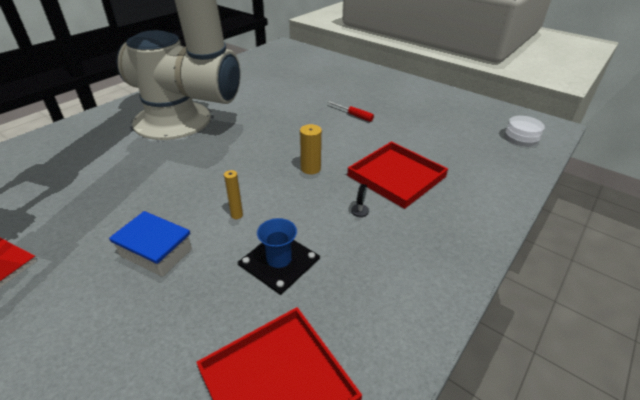

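View pics/side0.png

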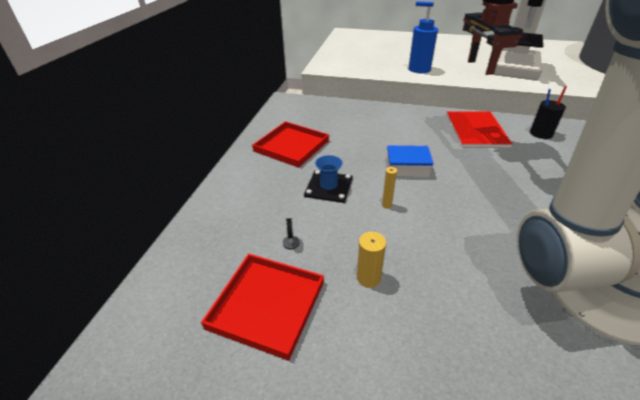

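The scene view shows the thin post at (233,195), the thick post at (311,150), the gauge rim at (277,232), and the left-most tray at (398,173). The lens mount is at (360,205), beside that tray. The side view shows the same items: thin (390,188), thick (371,260), gauge (329,168), tray (265,305), lens (290,240).

```bash
cat > m.py <<'E'
from h import *
C={n:imaging.camera(n) for n in("scene","side")}
def comp(n,lo,hi,pt):
    hsv=cv2.cvtColor(C[n]["img"],cv2.COLOR_BGR2HSV); m=cv2.inRange(hsv,lo,hi)
    k,l,st,ce=cv2.connectedComponentsWithStats(m)
    i=min(range(1,k),key=lambda i:np.hypot(*(ce[i]-pt))+(1e3 if st[i,4]<60 else 0))
    return (l==i).astype(np.uint8),ce[i],st[i]
def tri(uv):
    A=[];b=[]
    for n,(u,v) in uv.items():
        P=C[n]["K"]@np.linalg.inv(C[n]["T"])[:3]
        for r,w in((0,u),(1,v)): e=P[r]-w*P[2];A.append(e[:3]);b.append(-e[3])
    return np.linalg.lstsq(np.array(A),np.array(b),rcond=None)[0]
G=((12,90,40),(35,255,255));B=((100,120,30),(125,255,255));R=((0,150,60),(8,255,255))
if __name__=="__main__":
    for nm,a,b in(("thin",(233,195),(390,188)),("thick",(311,150),(371,260))):
        uv={}
        for n,p in(("scene",a),("side",b)):
            m,ce,st=comp(n,*G,p); ct=max(cv2.findContours(m,0,1)[0],key=len)
            uv[n]=cv2.minAreaRect(ct)[0]; print(nm,n,st)
        print(nm,tri(uv).round(4),{n:ray(C[n],*q,.055).round(4).tolist() for n,q in uv.items()})
    uv={}
    for n,p in(("scene",(277,243)),("side",(329,172))):
        m,ce,st=comp(n,*B,p); print("gauge",st)
        ct=max(cv2.findContours(m,0,1)[0],key=len)[:,0]
        ys=[ (np.ptp(np.where(r)[0]),y) for y,r in enumerate(m) if r.any()]
        yw=max(ys)[1]; e=cv2.fitEllipse(ct[ct[:,1]<=yw+2].astype(np.float32)); print(e); uv[n]=e[0]
    print("gauge",tri(uv).round(4),{n:ray(C[n],*q,.08).round(4).tolist() for n,q in uv.items()})
    for n,p in(("scene",(398,173)),("side",(265,305))):
        m,ce,st=comp(n,*R,p); ct=max(cv2.findContours(m,0,1)[0],key=len)
        q=cv2.approxPolyDP(cv2.convexHull(ct),6,True)[:,0]
        w=np.array([ray(C[n],*x,.025) for x in q]); print("tray",n,st,w.round(3).tolist(),ray(C[n],*ce,.012).round(3))
    for n,p in(("scene",(360,209)),("side",(290,242))): print("lens foot",ray(C[n],*p,.005).round(3))
E
python3 m.py
```

```text
thin scene [224 170  19  49 577]
thin side [382 167  16  41 400]
thin [ 0.4448 -0.1633  0.0564] {'scene': [0.4438, -0.1623, 0.055], 'side': [0.4444, -0.1656, 0.055]}
thick scene [300 124  22  50 967]
thick side [ 357  231   29   57 1302]
thick [0.4585 0.0681 0.0561] {'scene': [0.458, 0.0694, 0.055], 'side': [0.458, 0.0668, 0.055]}
gauge [ 257  218   40   51 1433]
((276.43377685546875, 231.87644958496094), (27.033620834350586, 39.162967681884766), 83.75411987304688)
gauge [316 156  26  35 656]
((328.4213562011719, 162.76092529296875), (14.042487144470215, 25.486473083496094), 89.1883316040039)
gauge [ 0.6037 -0.2028  0.0769] {'scene': [0.6059, -0.205, 0.08], 'side': [0.6028, -0.1984, 0.08]}
tray scene [ 348  142  100   66 3638] [[0.548, 0.1, 0.025], [0.572, 0.263, 0.025], [0.734, 0.242, 0.025], [0.721, 0.055, 0.025], [0.566, 0.074, 0.025]] [0.644 0.168 0.012]
tray side [ 202  254  121  106 7829] [[0.711, 0.084, 0.025], [0.548, 0.103, 0.025], [0.562, 0.278, 0.025], [0.729, 0.251, 0.025]] [0.639 0.184 0.012]
lens foot [0.642 0.012 0.005]
lens foot [0.643 0.015 0.005]
```

```bash
cat > go.py <<'E'
import sys; from h import *
s=manip.get_state(); t=np.array([float(x) for x in sys.argv[1:4]])
print("shift mm",((s["tool_rot"].T@(t-s["tcp_pos"]))*1000).round(1),"tcp",s["tcp_pos"].round(4),"q",s["qpos"].round(0))
E
python3 go.py 0.4445 -0.1635 0.2
```

```text
shift mm [ 337.3 -267.3   30.3] tcp [ 0.2478 -0.5463  0.2299] q [-69.   5.  71.   0. 104.  -3.]
```

```bash
python3 -m crank '[[337,-267,30,0,100],[337,-267,30,0,100],[337,-267,30,0,100],[337,-267,30,0,100],[337,-267,30,0,100],[337,-267,30,0,100],[337,-267,30,0,100],[337,-267,30,0,100]]'; python3 go.py 0.4445 -0.1635 0.2
```

```text
time_s: 1.0
tcp_pos: [0.4307, -0.1896, 0.2027]
tool_rot: [[0.911, 0.413, 0.0], [0.413, -0.911, -0.0], [0.0, 0.0, -1.0]]
ft_force: [0.6, -0.4, 0.1]
grip_width: 1.0
finger_force: 0.0
shift mm [ 23.3 -18.1   2.7] tcp [ 0.4307 -0.1896  0.2027] q [-28. -15.  93.   0. 103.  38.]
```

```bash
python3 -m crank '[[20,-16,2,0,100],[20,-16,2,0,100],[20,-16,2,0,100],[20,-16,2,0,100]]'
python3 - <<'E'
from h import *
c=imaging.camera("wrist"); cv2.imwrite("pics/w1.png",c["img"]); print(c["T"].round(3))
print(proj(c,[.4445,-.1635,.11]),proj(c,[.604,-.202,.08]))
E
python3 go.py 0.4445 -0.1635 0.2
```

```text
time_s: 1.4
tcp_pos: [0.4415, -0.1697, 0.2008]
tool_rot: [[0.911, 0.412, -0.0], [0.412, -0.911, -0.0], [-0.0, 0.0, -1.0]]
ft_force: [0.4, 0.3, 0.8]
grip_width: 1.004
finger_force: 0.0
[[ 0.411 -0.87  -0.27   0.515]
 [-0.911 -0.393 -0.122 -0.137]
 [-0.     0.297 -0.955  0.354]
 [ 0.     0.     0.     1.   ]]
[313.76515809 200.65063945] [439.99581552  34.08682856]
shift mm [ 5.4 -4.6  0.8] tcp [ 0.4415 -0.1699  0.2008] q [-25. -15.  92.  -0. 102.  41.]
```

View pics/w1.png

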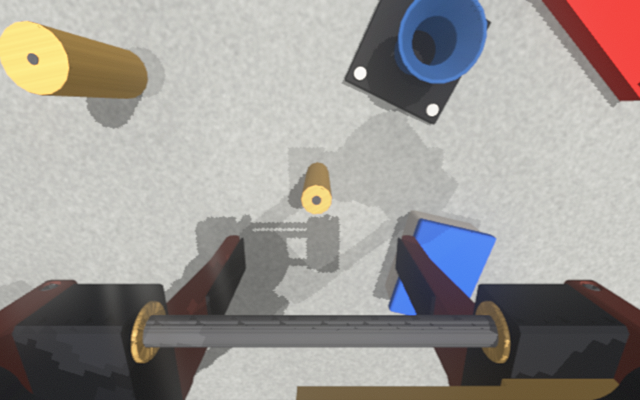

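The wrist view shows the thin post's top at (316,200), the gauge rim centred near (443,38) with the bore open, and the thick post's top at (34,58). All are within a few pixels of the predictions.

```bash
python3 - <<'E'
from h import *
c=imaging.camera("wrist")
print(ray(c,316,200,.11),ray(c,443,38,.08),ray(c,34,58,.11))
E
python3 go.py 0.4447 -0.1635 0.2; python3 go.py 0.4447 -0.1635 0.084
```

```text
[ 0.44573782 -0.1651328   0.11      ] [ 0.60253027 -0.2059117   0.08      ] [0.4600319  0.06490098 0.11      ]
shift mm [ 5.6 -4.5  0.9] tcp [ 0.4415 -0.1699  0.2009] q [-25. -15.  92.  -0. 102.  41.]
shift mm [  5.6  -4.6 116.9] tcp [ 0.4415 -0.1699  0.2009] q [-25. -15.  92.  -0. 102.  41.]
```

```bash
python3 -m crank '[[6,-4,0,0,100],[6,-4,40,0,100],[6,-4,75,0,100],[6,-4,100,0,100],[6,-4,117,0,100],[6,-4,117,0,100],[6,-4,117,0,100]]'; python3 go.py 0.445 -0.164 0.084
```

```text
time_s: 2.2
tcp_pos: [0.4458, -0.1628, 0.0843]
tool_rot: [[0.911, 0.412, 0.0], [0.412, -0.911, 0.0], [0.0, -0.0, -1.0]]
ft_force: [0.6, 0.0, 0.6]
grip_width: 1.0
finger_force: 0.0
shift mm [-1.2  0.8  0.3] tcp [ 0.4458 -0.1628  0.0843] q [-24. -13. 103.   0.  90.  41.]
```

```bash
python3 -m crank '[[-1,1,0,0,0],[-1,1,0,0,0],[-1,1,0,0,0],[-1,1,0,0,0],[-1,1,0,0,0],[-1,1,0,0,0],[-1,1,0,0,0],[-1,1,0,0,0]]'; python3 -m crank '[[0,0,-20,0,0],[0,0,-60,0,0],[0,0,-100,0,0],[0,0,-120,0,0],[0,0,-120,0,0],[0,0,-120,0,0]]';  python3 go.py 0.6035 -0.204 0.2
```

```text
time_s: 3.0
tcp_pos: [0.4452, -0.1639, 0.0837]
tool_rot: [[0.911, 0.413, -0.0], [0.413, -0.911, 0.0], [-0.0, -0.0, -1.0]]
ft_force: [-0.2, -0.6, -0.8]
grip_width: 0.313
finger_force: 0.0
time_s: 3.6
tcp_pos: [0.4451, -0.1639, 0.2028]
tool_rot: [[0.911, 0.413, -0.001], [0.413, -0.911, 0.0], [-0.001, -0.001, -1.0]]
ft_force: [-0.4, 0.6, -2.2]
grip_width: 0.288
finger_force: 30.0
shift mm [127.7 102.    2.7] tcp [ 0.4451 -0.1639  0.2028] q [-24. -14.  92.   0. 103.  41.]
```

```bash
python3 -m crank '[[40,32,0,0,0],[75,60,0,0,0],[105,84,0,0,0],[128,102,0,0,0],[128,102,0,0,0],[128,102,0,0,0],[128,102,0,0,0]]'
python3 - <<'E'
from h import *
from m import C,comp,tri,G
s=manip.get_state(); t=s["tcp_pos"]; print(t)
uv={}
for n in C:
    p=proj(C[n],t-[0,0,.03]); m,ce,st=comp(n,*G,p); print(n,p,ce,st)
    cv2.imwrite(f"pics/{n}2.png",C[n]["img"])
    ys,xs=np.where(m); d=np.polyfit(ys,xs,1); yb=ys.max(); print("bottom px",np.polyval(d,yb-2),yb)
a=cv2.hconcat([cv2.resize(C[n]["img"][60:280,180:440],None,fx=1.5,fy=1.5) for n in C]); cv2.imwrite("pics/c2.png",a)
E
```

```text
time_s: 4.3
tcp_pos: [0.6028, -0.2037, 0.2028]
tool_rot: [[0.911, 0.413, -0.002], [0.413, -0.911, 0.001], [-0.001, -0.001, -1.0]]
ft_force: [-0.1, -0.3, -1.4]
grip_width: 0.29
finger_force: 30.0
[ 0.60302649 -0.20378372  0.20422219]
scene [272.31332613 188.7252366 ] [274.73274596 192.6989721 ] [266 156  17  64 681]
bottom px 273.6147055142371 219
side [328.70917286 128.68131419] [327.4202454  132.76993865] [323 106  11  45 326]
bottom px 328.6689540597252 150
```

View pics/c2.png

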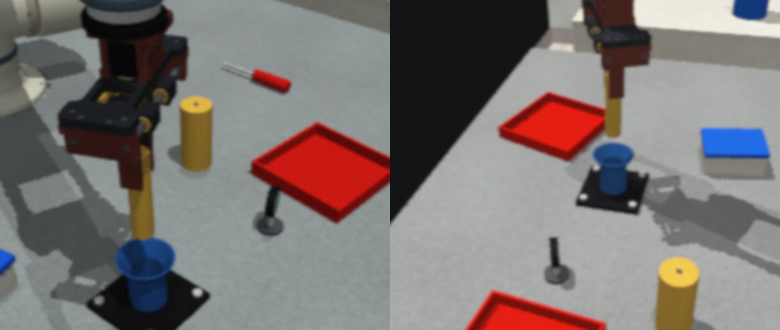

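The crops show the post held upright over the gauge. Its bottom is at about (273,215) in scene and (329,148) in side, clear of the rim.

```bash
python3 - <<'E'
from h import *
from m import C,tri
uv={"scene":(273.7,214.8),"side":(328.6,147.6)}
print(tri(uv),[ray(C[n],*uv[n],.12) for n in uv])
for n in C: print(n, proj(C[n],[.603,-.204,.12]))
E
python3 go.py .6035 -.204 .0965
```

```text
[ 0.60393532 -0.20622646  0.11995845] [array([ 0.60389244, -0.20626793,  0.12      ]), array([ 0.60398151, -0.20608338,  0.12      ])]
scene [274.23880067 213.87665569]
side [328.80249798 148.09579863]
shift mm [0.000e+00 1.000e-01 1.082e+02] tcp [ 0.6033 -0.2038  0.2047] q [-22.  11.  67.  -0. 102.  44.]
```

```bash
python3 -m crank '[[0,0,30,0,0],[0,0,50,0,0],[0,0,60,0,0],[0,0,68,0,0],[0,0,74,0,0],[0,0,74,0,0]]'; python3 -m crank '[[0,0,6,0,0],[0,0,12,0,0],[0,0,18,0,0],[0,0,24,0,0],[0,0,30,0,0],[0,0,30,0,0]]'; python3 go.py .6035 -.204 .0945
```

```text
time_s: 5.1
tcp_pos: [0.6039, -0.2039, 0.1297]
tool_rot: [[0.911, 0.413, -0.0], [0.413, -0.911, 0.0], [-0.0, -0.0, -1.0]]
ft_force: [0.6, -0.0, -1.3]
grip_width: 0.288
finger_force: 30.0
time_s: 5.7
tcp_pos: [0.6033, -0.2038, 0.0982]
tool_rot: [[0.911, 0.413, -0.002], [0.413, -0.911, 0.001], [-0.002, -0.002, -1.0]]
ft_force: [-0.3, 0.5, -1.7]
grip_width: 0.291
finger_force: 30.0
shift mm [0.1 0.3 3.7] tcp [ 0.6033 -0.2038  0.0982] q [-22.  12.  77.  -0.  92.  44.]
```

```bash
python3 -m crank '[[0,0,3,0,0],[0,0,3,0,0],[0,0,3,0,100],[0,0,3,0,100],[0,0,3,0,100],[0,0,3,0,100],[0,0,3,0,100],[0,0,3,0,100]]'; python3 -m crank '[[0,0,-20,0,100],[0,0,-60,0,100],[0,0,-100,0,100],[0,0,-130,0,100],[0,0,-130,0,100],[0,0,-130,0,100]]'
python3 - <<'E'
from h import *
from m import C
cv2.imwrite("pics/c3.png",cv2.hconcat([cv2.resize(C[n]["img"][100:280,220:420],None,fx=2,fy=2) for n in C]))
E
python3 go.py .459 .067 .225
```

```text
time_s: 6.5
tcp_pos: [0.6039, -0.204, 0.0968]
tool_rot: [[0.911, 0.413, 0.0], [0.413, -0.911, -0.0], [0.0, 0.0, -1.0]]
ft_force: [0.6, 0.3, 0.2]
grip_width: 0.797
finger_force: 0.0
time_s: 7.1
tcp_pos: [0.6042, -0.2041, 0.2273]
tool_rot: [[0.911, 0.413, 0.001], [0.413, -0.911, -0.001], [0.001, 0.001, -1.0]]
ft_force: [-0.4, 0.1, -0.8]
grip_width: 1.003
finger_force: 0.0
shift mm [-1.970e+01 -3.063e+02  3.000e-01] tcp [ 0.6035 -0.2038  0.2246] q [-22.  11.  65.  -0. 104.  44.]
```

View pics/c3.png

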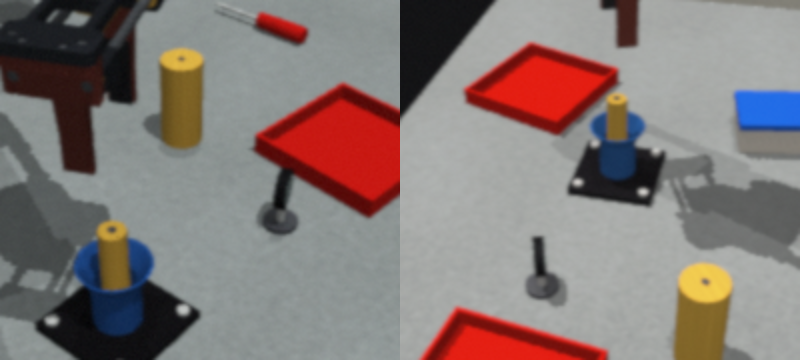

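The thin post is standing in the gauge sleeve, with its top at scene (276,214) and side (328,149). The thick post is untouched.

```bash
python3 - <<'E'
from m import *
print(tri({"scene":(276,214.5),"side":(328.5,149.5)}))
E
python3 -m crank '[[-20,-306,0,0,100],[-20,-306,0,0,100],[-20,-306,0,0,100],[-20,-306,0,0,100],[-20,-306,0,0,100],[-20,-306,0,0,100],[-20,-306,0,0,100],[-20,-306,0,0,100]]'; python3 go.py .459 .067 .225
python3 - <<'E'
from h import *
c=imaging.camera("wrist")
m=cv2.inRange(cv2.cvtColor(c["img"],cv2.COLOR_BGR2HSV),(18,90,170),(35,255,255))
k,l,st,ce=cv2.connectedComponentsWithStats(m)
for i in range(1,k):
    if st[i,4]>300: print(st[i],ce[i],ray(c,*ce[i],.11))
E
```

```text
[ 0.60368635 -0.20124454  0.11728268]
time_s: 8.1
tcp_pos: [0.4587, 0.0674, 0.2262]
tool_rot: [[0.91, 0.416, -0.001], [0.416, -0.91, -0.0], [-0.001, 0.0, -1.0]]
ft_force: [0.2, -1.0, 0.6]
grip_width: 1.002
finger_force: 0.0
shift mm [0.1 0.5 1.2] tcp [0.4587 0.0674 0.2262] q [  4. -16.  91.  -0. 105.  70.]
[ 294  171   54   53 2149] [320.3713355  196.95532806] [0.46000776 0.0669134  0.11      ]
```

The post is home: its top measures z≈0.117, against 0.12 expected. The thick post measures (0.4595, 0.067).

```bash
python3 -m crank '[[1,0,40,0,100],[1,0,80,0,100],[1,0,110,0,100],[1,0,130,0,100],[1,0,142,0,100],[1,0,142,0,100],[1,0,142,0,100]]'; python3 -m crank '[[0,0,0,0,0],[0,0,0,0,0],[0,0,0,0,0],[0,0,0,0,0],[0,0,0,0,0],[0,0,0,0,0],[0,0,0,0,0],[0,0,0,0,0]]';python3 go.py .459 .067 .084
```

```text
time_s: 8.85
tcp_pos: [0.4609, 0.0662, 0.0855]
tool_rot: [[0.911, 0.412, 0.001], [0.412, -0.911, -0.0], [0.0, 0.0, -1.0]]
ft_force: [0.7, 0.3, -0.2]
grip_width: 0.999
finger_force: 0.0
time_s: 9.65
tcp_pos: [0.4603, 0.0671, 0.085]
tool_rot: [[0.911, 0.413, 0.0], [0.413, -0.911, 0.0], [0.0, -0.0, -1.0]]
ft_force: [-1.3, 1.5, 2.4]
grip_width: 0.568
finger_force: 30.0
shift mm [-1.2 -0.4  1. ] tcp [0.4603 0.0671 0.085 ] q [  4. -15. 104.   0.  91.  70.]
```

```bash
python3 -m crank '[[0,0,-10,0,0],[0,0,-30,0,0],[0,0,-55,0,0],[0,0,-80,0,0],[0,0,-95,0,0],[0,0,-100,0,0],[0,0,-100,0,0]]'; python3 go.py .641 .174 .185
```

```text
time_s: 10.35
tcp_pos: [0.4603, 0.0668, 0.1847]
tool_rot: [[0.911, 0.413, -0.0], [0.413, -0.911, -0.0], [-0.0, 0.0, -1.0]]
ft_force: [0.0, 0.4, -6.7]
grip_width: 0.564
finger_force: 30.0
shift mm [208.9 -23.   -0.4] tcp [0.4603 0.0668 0.1847] q [  4. -16.  95.  -0. 101.  70.]
```

```bash
python3 -m crank '[[25,-3,0,0,0],[65,-7,0,0,0],[105,-11,0,0,0],[145,-16,0,0,0],[180,-20,0,0,0],[200,-22,0,0,0],[209,-23,0,0,0],[209,-23,0,0,0]]'
python3 - <<'E'
from h import *
from m import C
cv2.imwrite("pics/c4.png",cv2.hconcat([cv2.resize(C["scene"]["img"][40:280,240:500],None,fx=1.5,fy=1.5),cv2.resize(C["side"]["img"][140:380,140:400],None,fx=1.5,fy=1.5)]))
E
python3 go.py .641 .174 .093
```

```text
time_s: 11.15
tcp_pos: [0.6409, 0.1743, 0.1821]
tool_rot: [[0.911, 0.413, -0.004], [0.413, -0.911, -0.001], [-0.004, -0.001, -1.0]]
ft_force: [-0.2, -0.3, -5.0]
grip_width: 0.56
finger_force: 30.0
shift mm [ 1.  -0.1 90.7] tcp [0.6403 0.1736 0.1837] q [ 12.  15.  64.  -0. 101.  78.]
```

View pics/c4.png

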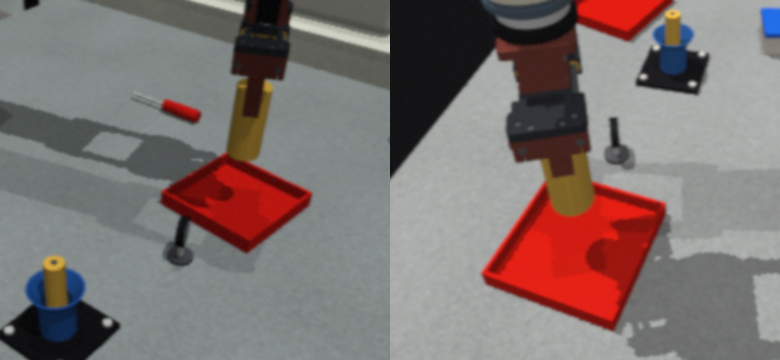

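The crops show the thick post held upright above the tray, with the gauge post still home.

```bash
python3 -m crank '[[0,0,25,0,0],[0,0,50,0,0],[0,0,70,0,0],[0,0,82,0,0],[0,0,88,0,0],[0,0,91,0,0],[0,0,91,0,0],[0,0,91,0,0]]'; python3 go.py .641 .174 .090
```

```text
time_s: 12.05
tcp_pos: [0.6416, 0.1743, 0.0953]
tool_rot: [[0.911, 0.413, 0.002], [0.413, -0.911, 0.001], [0.002, 0.0, -1.0]]
ft_force: [0.4, -0.3, -6.3]
grip_width: 0.563
finger_force: 30.0
shift mm [-0.7 -0.   5.3] tcp [0.6416 0.1743 0.0953] q [12. 16. 72.  0. 92. 78.]
```

```bash
python3 -m crank '[[0,0,2,0,0],[0,0,3,0,0],[0,0,4,0,0],[0,0,4,0,0],[0,0,4,0,0]]'; python3 go.py .641 .174 .090
```

```text
time_s: 12.55
tcp_pos: [0.6412, 0.1742, 0.0903]
tool_rot: [[0.911, 0.413, 0.001], [0.413, -0.911, 0.0], [0.001, 0.0, -1.0]]
ft_force: [-1.1, -1.2, -3.2]
grip_width: 0.564
finger_force: 30.0
shift mm [-0.3  0.1  0.3] tcp [0.6412 0.1742 0.0903] q [12. 16. 73.  0. 91. 78.]
```

Touching down (the held load is dropping); release and retreat.

```bash
python3 -m crank '[[0,0,0,0,100],[0,0,0,0,100],[0,0,0,0,100],[0,0,0,0,100],[0,0,0,0,100],[0,0,0,0,100],[0,0,0,0,100],[0,0,0,0,100]]'; python3 -m crank '[[0,0,-20,0,100],[0,0,-60,0,100],[0,0,-100,0,100],[0,0,-140,0,100],[0,0,-140,0,100],[0,0,-140,0,100],[0,0,-140,0,100],[0,0,-140,0,100]]'
python3 - <<'E'
from h import *
from m import C
cv2.imwrite("pics/c5.png",cv2.hconcat([cv2.resize(C["scene"]["img"][40:280,240:500],None,fx=1.5,fy=1.5),cv2.resize(C["side"]["img"][140:380,140:400],None,fx=1.5,fy=1.5)]))
E
```

```text
time_s: 13.35
tcp_pos: [0.6411, 0.1741, 0.0898]
tool_rot: [[0.911, 0.413, -0.0], [0.413, -0.911, 0.0], [-0.0, -0.0, -1.0]]
ft_force: [-0.3, 1.7, -0.3]
grip_width: 1.001
finger_force: 0.0
time_s: 14.15
tcp_pos: [0.6405, 0.174, 0.2273]
tool_rot: [[0.911, 0.413, -0.004], [0.413, -0.911, -0.001], [-0.004, -0.001, -1.0]]
ft_force: [-0.6, 0.7, -0.1]
grip_width: 0.999
finger_force: 0.0
```

View pics/c5.png

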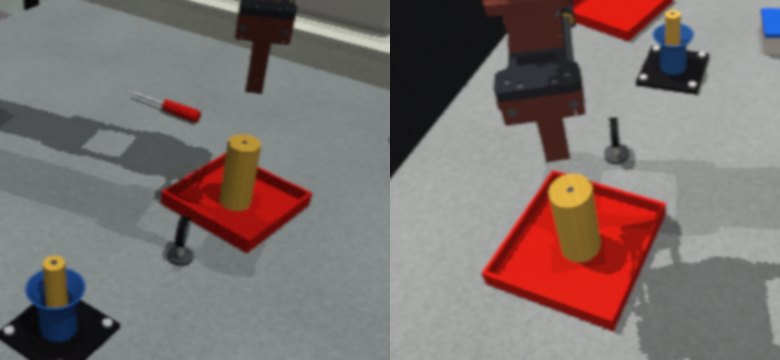

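The thick post stands upright in the middle of the tray (crop positions scene (240,175), side (576,217)). The thin post is home in the gauge, and the gripper is clear of both.

```bash
python3 -c "
from rig import workorder; print(workorder.sign_off())"
```

```text
the job is handed in; nothing more can be done
None
```

The job is handed in: the thin post is fully home in the blue gauge, the thick post stands upright in the left-most red tray, and the arm has let go of both, at about 14 s on the robot's clock.

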